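Top off the pyramid of oil bottles in the display tray

TASK

Two small oil bottles lie side by side in the little wooden display tray. Finish the pyramid: take the third bottle of the same kind, which lies loose on the table, and lay it gently on top of them in the groove between the two, its cap pointing the same way as theirs, then let go. Do not drop it, and leave the longer dropper bottle, the balm tin and the polish bottle where they are.

Things in the scene. Friction and masses are not known exactly. Their poses are not given: they have to be found in the camera images.
- oil_bottle_mid (a point): The loose oil bottle: amber yellow, lying on the table, can roll. Thick round body 32 mm across, 70 mm long; neck and round cap 21 mm across, 20 mm more; 70 g. This point lies on its axis in the middle of the thick body, 35 mm from the base end, near its centre of mass, 16 mm above the table. Its z axis points level along the bottle, from base to cap.
- oil_bottle_cap (a point): The middle of the loose oil bottle's cap, on its axis, 45 mm from oil_bottle_mid toward the cap end. Same axes.
- groove (a point): Where oil_bottle_mid must come to rest: over the groove between the two lower bottles, level with their thick bodies' middles, 48 mm above the table. x: along the groove, to where the lower caps point; y: across; z: up. The lower bottles reach up to 37 mm above the table under both flanks of the third, so fingers at its sides may reach at most about 10 mm below its axis when it is set down.
- lower_left_mid (a point): One of the two lower bottles, same kind and size as the loose one, lying loose in the tray with its axis 21 mm above the table, beside the other with 0 to 4 mm between them. Point and axes as for oil_bottle_mid (z toward its cap).
- lower_right_mid (a point): The other lower bottle, as lower_left_mid.
- dropper_mid (a point): A bystander: a dark dropper bottle lying loose on the table, 104 mm long, body 34 mm across and 70 mm long, with a narrower rubber bulb. Point on its axis, 35 mm from the base end; z along it toward the bulb. Leave it alone.
- balm_tin: A bystander: round flat balm tin, 69 mm across, 34 mm high, standing loose on the table. Origin at the centre of its underside. Leave it alone.
- polish: A bystander: small polish bottle with a tall cap, 31 x 31 x 79 mm, standing loose on the table. Origin at the centre of its underside. Leave it alone.
- tray: Small dark wooden display tray, fixed to the table, 112 x 78 mm, walls 24 mm high and 5 mm thick, floor 5 mm thick. Origin at the centre of its underside; x along its length, to where the lower caps point.
- lamp_post (a point): An obstacle, not to be touched: the table lamp on the left, fixed; round foot 150 mm across, upright post 46 mm across and some 0.5 m high, with a wide shade above it. This point is on the post's axis at table height. The arm may start on the lamp's left, about as far out as the post: draw the hand in toward the base before swinging right past it.
Things that resemble listed ones, but are neither listed nor needed, are in the scene too. Leave any blue look-alike of the part that bears lower_left_mid alone.

How it is judged:
At the end, for the whole second after the job is handed in: The third bottle lies still, released, on both lower bottles in the groove: its middle within 18 mm along, 10 mm across and 5 mm in height of the groove point, within 10 degrees of the groove's direction, cap the same way as theirs; both lower bottles still lie on the tray floor (x of oil_bottle_mid in the frame of groove between -0.018 and 0.018 m and y of oil_bottle_mid in the frame of groove between -0.01 and 0.01 m and z of oil_bottle_mid in the frame of groove between -0.005 and 0.005 m and x of oil_bottle_cap in the frame of groove above 0.015 m and angle between the z axis of oil_bottle_mid and the x axis of groove, either way round below 0.18 rad and contact force between oil_bottle and lower_left above 0.03 N and contact force between oil_bottle and lower_right above 0.03 N and height (world z) of each of lower_left_mid, lower_right_mid below 0.026 m and linear speed of oil_bottle below 0.02 m/s); the robot touches nothing.
It fails at once if the oil bottle is dropped (moves faster than 0.5 m/s, a fall of some 13 mm, while the fingers do not touch it) (contact force between the fingers and oil_bottle below 0.02 N and linear speed of oil_bottle above 0.5 m/s).
It fails at once if the dropper bottle is moved more than 30 mm (distance of dropper_mid from where it was at the start of the episode above 0.03 m).
It fails at once if the balm tin is moved more than 30 mm (distance of balm_tin from where it was at the start of the episode above 0.03 m).
It fails at once if the polish bottle is moved more than 30 mm or knocked over (distance of polish from where it was at the start of the episode above 0.03 m or angle between polish's own z axis and vertical above 0.5 rad).
It also fails if it takes over 42 s, if anything falls off the work surface, if the arm or the gripper's body presses on something with over 40 N, if the wrist force passes 120 N, or if a joint passes its speed limit or range.

ROBOT

A 6-joint arm with a two-finger parallel gripper is mounted at the origin on a cart in front of the work surface, level with it; the furniture and walls round the work are solid. World frame = base frame: x ahead of the robot, y to its left, z up, the work surface at z = 0. Lengths are in m, angles in rad, forces in N, time in s.
With the tool pointing down it reaches from about 0.35 to 0.975 m from the base axis. Payload 4.9 kg.
Tool frame: the origin (TCP) lies midway between the tips of the shut fingers; the grasp point (between the pads) lies 19 mm behind it; z points along the fingers, y is the direction in which the jaws open and shut (so a half turn about z gives the same grasp; the last joint's range is limited). The gripper opens to 85 mm and grips with 20 to 120 N. Pads are 22 mm wide; open, the fingers measure 114 mm over their backs; the gripper's body (76 mm by 85 mm) begins 54 mm behind the grasp point. The pads swing forward as they close: fully open they stand 13 mm farther back than shut.
Start: joints at [-1.354, 0.053, 1.613, -0, 1.476, -0.119], TCP at [0.206, -0.59, 0.202] pointing down, gripper open.
Joint ranges: [-3.01, 3.01], [-1.01, 2.22], [0.06, 2.58], [-1.02, 4.17], [0.09, 2.62], [-3.14, 3.14]. Speed limits (rad/s): [2.57, 2.57, 3.14, 3.14, 3.14, 3.14].

INTERFACE

Orientations are given as a rotation vector (axis times angle).
In Python, from station import ctrl gives the robot as it stands.
- The arm moves only by the tool jog_arm, never from a script. Its argument "steps" is a list of rows, each an object of numbers: "dx", "dy", "dz": the shift along the world's x, y, z in units of 60 mm (1.0 is 60 mm); "twist": the turn about the world's z in units of 10 degrees (1.0 is 10 degrees). A call has 1 to 5 rows; each row is the pose to reach, as a shift and turn from the pose measured when the call began; what a row does not reach only later rows make up. A row lasts 1/8 s, in which the tool goes at most 62.5 mm and 10.7 degrees, less where a joint would pass 70% of its speed; a pose out of reach is approached as far as the arm can. A call with a gripper value outside its range is refused whole. "gripper" is the closure in counts, from 0 (fully open) to 255 (shut), set as the call begins (left out, the last holds). The fingers move at their own pace and stop on an object; "newtons" is the grip in N (left out, the last holds). Time passes only in rows, so rows that repeat a pose let the fingers close. It gives the time, the measured TCP pose, the force and the opening at its end, in the units of the state.
- ctrl.get_obs(): the state, without advancing time (a new reading comes with each control period).
- ctrl.get_image(name): name is "side" or "top"; returns a dict with "frame" (480x640x3 uint8, red, green, blue), "range_z" (480x640 float32, m along the optical axis (not along the pixel's ray), 0 where there is no reading), "fx", "fy", "cx", "cy" (pixels), "extrinsics" (4x4, takes a point from camera to world coordinates). Camera axes: x right, y down, z forward; pixel columns grow to the right and rows downward; lengths in m; the calibration is good to about 2 mm. A picture is of the moment at which its call begins.
- ctrl.finish_job(): hands the job in, once; it reports no verdict.
The state is a dict: "t": time; "q": joint angles; "dq": joint speeds; "effort": joint torques, N m; "tool_pos": TCP position; "tool_rot": TCP orientation; "contact_force": force on the tool from outside, world axes, zero at the start; "wrist_torque": the same for the moment, N m; "opening": finger opening in m.
Only numpy, scipy, OpenCV 4.12 (cv2) and the standard library are available. Lean on these libraries where they do the work, as an engineer would, in place of code of your own. Each camera call takes 0.05 s, during which the arm holds its last target.

## Working session

There is one attempt and no reset: what is moved stays moved. The work goes in short steps, Python scripts to look and compute and a tool call to move; the robot and the scene stay as the last step left them, time stands still between calls to the robot, and variables do not carry over. Pictures are saved under pics/ and viewed, and the job is handed in when it is done.

Besides the shell and the picture viewer there is one more tool, called after ">>>" as a command line: name --argument value ..., lists and objects as JSON in quotes. jog_arm: Moves the arm, as the interface text tells. Its arguments: {"type":"object","properties":{"steps":{"type":"array"},"gripper":{"type":"number"},"newtons":{"type":"number"}},"required":["steps"]}

```bash
mkdir -p pics; ls; cat > h.py <<'E'
from station import ctrl
import numpy as np, cv2
def shot(n,f,crop=None,s=1):
    im=ctrl.get_image(n); np.savez('%s.npz'%f,**im)
    a=im['frame'][:,:,::-1]
    if crop: a=a[crop[1]:crop[3],crop[0]:crop[2]]
    a=cv2.resize(a,None,fx=s,fy=s,interpolation=cv2.INTER_CUBIC)
    cv2.imwrite('pics/%s.png'%f,a); return im
def pt(im,u,v):
    z=float(im['range_z'][v,u]); p=[(u-im['cx'])/im['fx']*z,(v-im['cy'])/im['fy']*z,z,1]
    return (im['extrinsics']@np.array(p))[:3]
def ray(im,u,v,h):
    E=im['extrinsics']; d=E[:3,:3]@np.array([(u-im['cx'])/im['fx'],(v-im['cy'])/im['fy'],1]); o=E[:3,3]
    return o+d*(h-o[2])/d[2]
E
python3 - <<'E'
from h import *
np.set_printoptions(precision=3,suppress=True)
print(ctrl.get_obs())
for n in('top','side'):
    im=shot(n,n+'0'); print(n,im['extrinsics'],im['fx'],im['cx'])
E
```

```text
pics
{'t': 0.0, 'q': array([-1.354,  0.053,  1.614, -0.   ,  1.476, -0.119]), 'dq': array([-0.   , -0.001,  0.   ,  0.   , -0.   , -0.001]), 'effort': array([  0.   , -39.368, -37.018,   0.   ,   0.007,   0.   ]), 'tool_pos': array([ 0.206, -0.589,  0.201]), 'tool_rot': array([-3.095, -0.525,  0.   ]), 'contact_force': array([ 0.36 , -0.761, -0.146]), 'wrist_torque': array([-0.026,  0.079, -0.007]), 'opening': 0.08517285586424513}
top [[-0.025 -0.999  0.038  0.47 ]
 [-1.     0.026  0.015  0.075]
 [-0.016 -0.038 -0.999  1.23 ]
 [ 0.     0.     0.     1.   ]] 576.3729302321539 319.25887693178566
side [[ 0.999  0.006  0.041  0.493]
 [-0.034 -0.433  0.901 -0.805]
 [ 0.024 -0.901 -0.432  0.504]
 [ 0.     0.     0.     1.   ]] 504.40359466095447 325.11509360893314
```

View pics/top0.png

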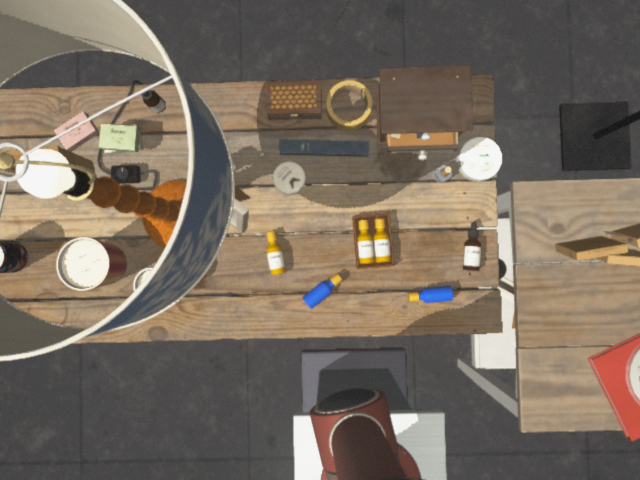

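View pics/side0.png

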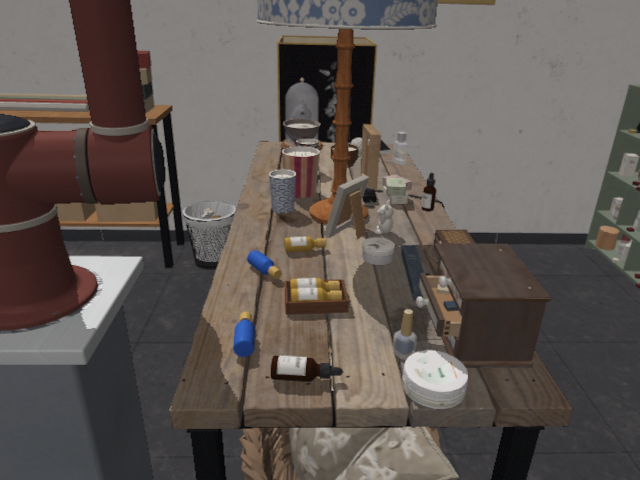

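The top view shows the loose amber bottle at about (276,253) with its cap up, and the tray with two bottles at (373,241). The dropper is at (472,250), the tin at (480,160) and the polish at (445,172). The lamp shade is on the left, and there are two blue look-alikes. I'll enlarge the middle.

```bash
python3 - <<'E'
from h import *
im=np.load('top0.npz')
a=im['frame'][:,:,::-1][210:300,240:410]
cv2.imwrite('pics/c0.png',cv2.resize(a,None,fx=4.7,fy=4.7,interpolation=cv2.INTER_CUBIC))
np.set_printoptions(precision=4,suppress=True)
# amber mask points
d=im['range_z'];v,u=np.mgrid[0:480,0:640]
E=im['extrinsics'];P=np.stack([(u-im['cx'])/im['fx']*d,(v-im['cy'])/im['fy']*d,d,np.ones_like(d)],-1)@E.T
for n,(x0,y0,x1,y1) in dict(loose=(258,225,294,280),tray=(350,208,396,272),shade=(180,100,240,330)).items():
    p=P[y0:y1,x0:x1]; print(n,'zmax',p[...,2].max())
p=P[225:282,258:296]; m=p[...,2]>0.012
q=p[m]; print(len(q),q.mean(0),q.min(0),q.max(0))
w=q[:,:2]-q[:,:2].mean(0);U,S,V=np.linalg.svd(w,full_matrices=False);print(V[0]);t=w@V[0];s=w@V[1];print(t.min(),t.max(),s.min(),s.max())
for tt in np.arange(-.05,.05,.008):
    k=(t>=tt)&(t<tt+.008); 
    if k.any(): print(round(tt,3),s[k].min(),s[k].max(),q[k,2].max())
print('table',P[290:300,250:300,2].mean())
print(np.round(P[240:242,350:396,2]*1000)); print(np.round(P[240,350:396,1]*1000)); print(np.round(P[205:275,365,2]*1000));print(np.round(P[205:275,365,0]*1000))
E
```

```text
loose zmax 1.2296636244038008
tray zmax 1.2296636244038008
shade zmax 1.2296636244038008
569 [0.491  0.1848 0.0419 1.    ] [0.4499 0.0748 0.0142 1.    ] [0.54   0.2035 1.2297 1.    ]
[0.9606 0.2779]
-0.05024939671607144 0.05067559876807756 -0.10001112743195832 0.02148419637497704
-0.042 -0.00931738412938605 0.021365261129651206 0.034850716192871944
-0.034 -0.00987163028179187 0.021125204381076217 0.03402209138934609
-0.026 -0.010700042741693403 0.02148419637497704 0.03531520821484624
-0.018 -0.011778158612047661 0.019413452956996043 0.035968664838794684
-0.01 -0.012912068847323207 0.0186790865033684 0.03868380829307694
-0.002 -0.014167478668939179 0.01708644582838291 0.03612508565896455
0.006 -0.014528284097227654 0.016610207781181878 0.035287934828822864
0.014 -0.01350328166611082 0.014707377933639944 0.03357242504243718
0.022 -0.009039740050004587 0.008017279397830847 0.026645049045405544
0.03 -0.012279639918192335 0.007734917827165326 0.03096475835102641
0.038 -0.013235678842946585 0.007964548450731272 0.03087454842398829
0.046 -0.013022767749050056 0.004930109730580571 0.03003368
[... 595 characters left out ...]
1. -43. -45. -48. -50. -52. -55. -57.
 -62. -63. -66. -67.]
[-1.  3.  1. -1.  1.  1.  0.  1.  1. -5. 24. 27. 13.  8.  2. 34. 27. 31.
 28. 30. 28. 33. 32. 32. 29. 31. 27. 28. 31. 33. 34. 36. 39. 35. 37. 35.
 38. 35. 38. 37. 34. 39. 35. 37. 38. 33. 33. 40. 38. 38. 36. 35. 37. 39.
 36. 38. 37. 33.  8.  7.  4. 23. 21.  5. -2. -1. -1.  2.  1. -1.]
[592. 589. 587. 586. 583. 581. 579. 577. 575. 573. 568. 566. 565. 563.
 562. 557. 556. 553. 551. 549. 547. 545. 543. 541. 539. 537. 535. 533.
 530. 528. 526. 524. 522. 520. 518. 516. 513. 512. 509. 507. 505. 503.
 501. 499. 497. 495. 493. 491. 489. 487. 485. 483. 480. 478. 476. 474.
 472. 470. 468. 466. 464. 462. 460. 457. 455. 453. 451. 449. 447. 445.]
```

View pics/c0.png

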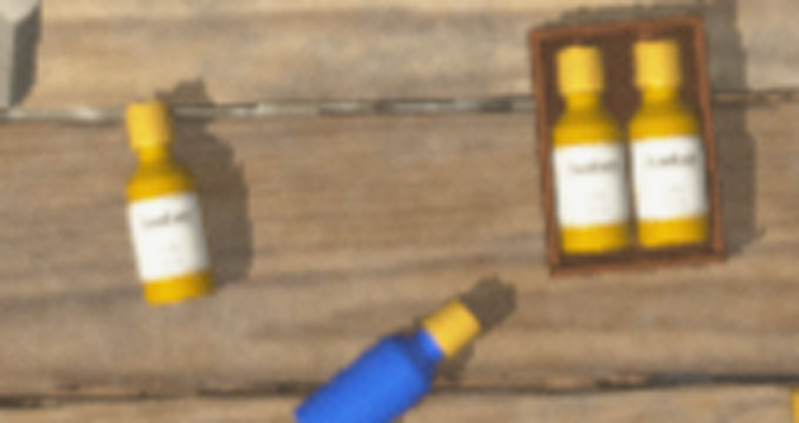

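The crop shows the loose bottle with its cap up (+x), leaning slightly left. The lower bottles also have their caps up, with a slight lean. Next I'll fit axes with the outliers filtered out.

```bash
cat >> h.py <<'E'
def cloud(im):
    d=im['range_z'];v,u=np.mgrid[0:480,0:640]
    return (np.stack([(u-im['cx'])/im['fx']*d,(v-im['cy'])/im['fy']*d,d,np.ones_like(d)],-1)@im['extrinsics'].T)[...,:3]
from scipy.optimize import least_squares
def cyl(q,th0,r,zc):
    # body points: fit axis line y/x offset, angle; z = zc + sqrt(r2-s2)
    c=q[:,:2].mean(0)
    def f(p):
        s=-(q[:,0]-c[0])*np.sin(p[1])+(q[:,1]-c[1])*np.cos(p[1])-p[0]
        return q[:,2]-p[2]-np.sqrt(np.maximum(r*r-s*s,1e-6))
    o=least_squares(f,[0,th0,zc],loss='soft_l1',f_scale=.003)
    return c,o.x
E
python3 - <<'E'
from h import *
np.set_printoptions(precision=4,suppress=True)
im=np.load('top0.npz');P=cloud(im);F=im['frame'].astype(int)
hsv=cv2.cvtColor(im['frame'],cv2.COLOR_RGB2HSV)
def ana(box,zlo,zhi,th0,zc,lab):
    x0,y0,x1,y1=box;p=P[y0:y1,x0:x1].reshape(-1,3);q=p[(p[:,2]>zlo)&(p[:,2]<zhi)]
    a=np.array([np.cos(th0),np.sin(th0)])
    for it in range(3):
        c=np.median(q[:,:2],0); t=(q[:,:2]-c)@a
        lo,hi=np.percentile(t,[.5,99.5])
        b=q[(t>lo+.003)&(t<lo+.06)]
        cc,o=cyl(b,np.arctan2(a[1],a[0]),.016,zc); a=np.array([np.cos(o[1]),np.sin(o[1])])
    n=np.array([-a[1],a[0]]); base=cc+n*o[0]; 
    tt=(q[:,:2]-base)@a; lo,hi=tt.min(),tt.max()
    print(lab,'th',o[1],'zc',o[2],'ends',base+a*lo,base+a*hi,'len',hi-lo,'mid(base+35)',base+a*(lo+.035),'mid(cap-55)',base+a*(hi-.055))
ana((258,225,296,282),.011,.045,.2,.016,'loose')
ana((355,214,374,268),.0275,.045,.05,.021,'L')
ana((374,214,393,268),.0275,.045,.05,.021,'R')
# rays: loose endpoints & tray corners in crop px /4.7
for (cu,cv,h,l) in [(180,300,.016,'base'),(150,100,.016,'cap'),(530,28,.024,'tTL'),(704,17,.024,'tTR'),(722,260,.024,'tBR'),(551,274,.024,'tBL'),(595,253,.021,'Lbase'),(578,45,.021,'Lcap'),(671,247,.021,'Rb'),(656,40,.021,'Rc')]:
    print(l,ray(im,240+cu/4.7,210+cv/4.7,h))
E
```

```text
loose th 0.16578357038336927 zc 0.015728504661988184 ends [0.4514 0.1805] [0.5398 0.1953] len 0.08958925151854522 mid(base+35) [0.4859 0.1863] mid(cap-55) [0.4855 0.1862]
L th 0.06526270866492428 zc 0.021604713994079604 ends [ 0.4596 -0.0062] [0.5682 0.0009] len 0.10888274345377102 mid(base+35) [ 0.4945 -0.0039] mid(cap-55) [ 0.5133 -0.0027]
R th 0.05632435201718584 zc 0.02132838935256847 ends [ 0.463  -0.0398] [ 0.5688 -0.0338] len 0.10594572027572403 mid(base+35) [ 0.498  -0.0378] mid(cap-55) [ 0.5139 -0.0369]
base [0.4499 0.181  0.016 ]
cap [0.5399 0.1925 0.016 ]
tTL [0.5671 0.0214 0.024 ]
tTR [ 0.57   -0.0561  0.024 ]
tBR [ 0.4617 -0.0608  0.024 ]
tBL [0.4574 0.0151 0.024 ]
Lbase [ 0.4662 -0.0048  0.021 ]
Lcap [0.5592 0.0001 0.021 ]
Rb [ 0.468  -0.0387  0.021 ]
Rc [ 0.5605 -0.0347  0.021 ]
```

Fits agree: the loose bottle's middle is near (0.486,0.186) with its axis at 0.15 rad. The groove is near (0.502,-0.020) at about 0.055 rad. Lower-bottle heights of 21 mm and the tray size both check out. Before moving I'll check lamp clearance.

```bash
python3 - <<'E'
from h import *
np.set_printoptions(precision=3,suppress=True)
im=np.load('top0.npz');P=cloud(im)
for u,v in [(231,180),(228,150),(228,210),(215,110),(215,260),(190,75),(180,310),(150,345),(200,200),(200,280)]: print(u,v,P[v,u])
q=P[60:360,0:260].reshape(-1,3); q=q[(q[:,2]>.3)&(q[:,2]<1.2)]
for z in np.arange(.3,.95,.05):
    k=q[abs(q[:,2]-z)<.025]
    if len(k): print(round(z,2),len(k),k.min(0),k.max(0))
s=np.load('side0.npz');S=cloud(s)
for u,v in [(342,100),(342,160),(342,200),(335,212),(312,212),(300,18),(345,22),(400,20),(350,195),(348,230)]: print('side',u,v,S[v,u])
E
```

```text
231 180 [0.584 0.202 0.464]
228 150 [0.626 0.207 0.458]
228 210 [0.543 0.206 0.473]
215 110 [0.805 0.31  0.005]
215 260 [ 0.482  0.317 -0.   ]
190 75 [ 1.171  0.565 -0.851]
180 310 [0.378 0.394 0.001]
150 345 [ 0.191  0.725 -0.848]
200 200 [0.539 0.206 0.638]
200 280 [ 0.441  0.35  -0.   ]
0.3 76 [0.559 0.371 0.3  ] [0.604 0.412 0.325]
0.35 410 [0.559 0.371 0.325] [0.603 0.407 0.375]
0.4 368 [0.559 0.37  0.375] [0.604 0.411 0.425]
0.45 2440 [0.388 0.199 0.425] [0.758 0.52  0.475]
0.5 2869 [0.391 0.201 0.475] [0.751 0.508 0.525]
0.55 2733 [0.391 0.201 0.525] [0.725 0.479 0.575]
0.6 4565 [0.391 0.201 0.575] [0.694 0.451 0.625]
0.65 4118 [0.391 0.201 0.625] [0.683 0.421 0.675]
0.7 2982 [0.387 0.199 0.675] [0.668 0.393 0.693]
side 342 100 [0.578 0.378 0.292]
side 342 160 [0.583 0.373 0.151]
side 342 200 [0.576 0.238 0.1  ]
side 335 212 [0.561 0.239 0.07 ]
side 312 212 [0.512 0.374 0.014]
side 300 18 [0.482 0.23  0.468]
side 345 22 [0.565 0.203 0.464]
side 400 20 [0.67  0.223 0.469]
side 350 195 [0.595 0.254 0.106]
side 348 230 [ 0.598  0.298 -0.   ]
```

The shade rim is about 0.19 m around (0.58,0.39), starting at z 0.45. The straight path at z 0.2 stays clear of it. Moving over.

>>> jog_arm --steps '[{"dx":0.25,"dy":0.7},{"dx":0.55,"dy":1.5},{"dx":0.85,"dy":2.4},{"dx":1.2,"dy":3.3},{"dx":1.5,"dy":4.2}]' --gripper 0 --newtons 30

```text
validation failed for argument at $.st...
```

>>> jog_arm --steps '[{"dx":0.3,"dy":0.9},{"dx":0.6,"dy":1.8},{"dx":0.95,"dy":2.7},{"dx":1.3,"dy":3.6},{"dx":1.6,"dy":4.4}]'

```text
validation failed for argument at $.st...
```

>>> jog_arm --steps '[{"dx":0.25,"dy":0.7,"dz":0,"twist":0},{"dx":0.55,"dy":1.5,"dz":0,"twist":0},{"dx":0.85,"dy":2.4,"dz":0,"twist":0},{"dx":1.2,"dy":3.3,"dz":0,"twist":0},{"dx":1.5,"dy":4.2,"dz":0,"twist":0}]' --gripper 0 --newtons 30

```text
t: 0.72
tool_pos: [0.2961, -0.3355, 0.2002]
tool_rot: [-3.095, -0.524, 0.0]
contact_force: [0.7, -0.2, 0.5]
opening: 0.0856
```

>>> jog_arm --steps '[{"dx":0.3,"dy":0.9,"dz":0,"twist":-0.2},{"dx":0.6,"dy":1.8,"dz":0,"twist":-0.4},{"dx":0.95,"dy":2.7,"dz":0,"twist":-0.6},{"dx":1.3,"dy":3.6,"dz":0,"twist":-0.8},{"dx":1.6,"dy":4.4,"dz":0,"twist":-1.05}]'

```text
t: 1.35
tool_pos: [0.3922, -0.0695, 0.2]
tool_rot: [-3.13, -0.237, -0.001]
contact_force: [0.6, -0.7, 0.4]
opening: 0.0858
```

>>> jog_arm --steps '[{"dx":0.3,"dy":0.9,"dz":-0.3,"twist":0},{"dx":0.6,"dy":1.8,"dz":-0.6,"twist":0},{"dx":0.95,"dy":2.7,"dz":-0.9,"twist":0},{"dx":1.3,"dy":3.6,"dz":-1.2,"twist":0},{"dx":1.56,"dy":4.26,"dz":-1.5,"twist":0}]'

```text
t: 1.98
tool_pos: [0.4858, 0.1884, 0.109]
tool_rot: [-3.13, -0.24, -0.0]
contact_force: [0.6, 0.0, -0.1]
opening: 0.0855
```

```bash
python3 - <<'E'
from h import *
np.set_printoptions(precision=3,suppress=True)
im=shot('top','t1',(200,150,360,290),4); shot('side','s1',(220,150,420,310),4)
print(ctrl.get_obs()['tool_pos'])
E
```

```text
[0.484 0.189 0.107]
```

View pics/t1.png

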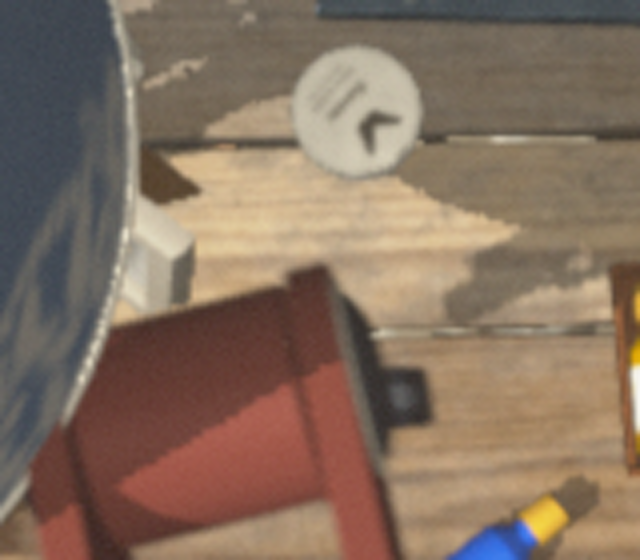

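View pics/s1.png

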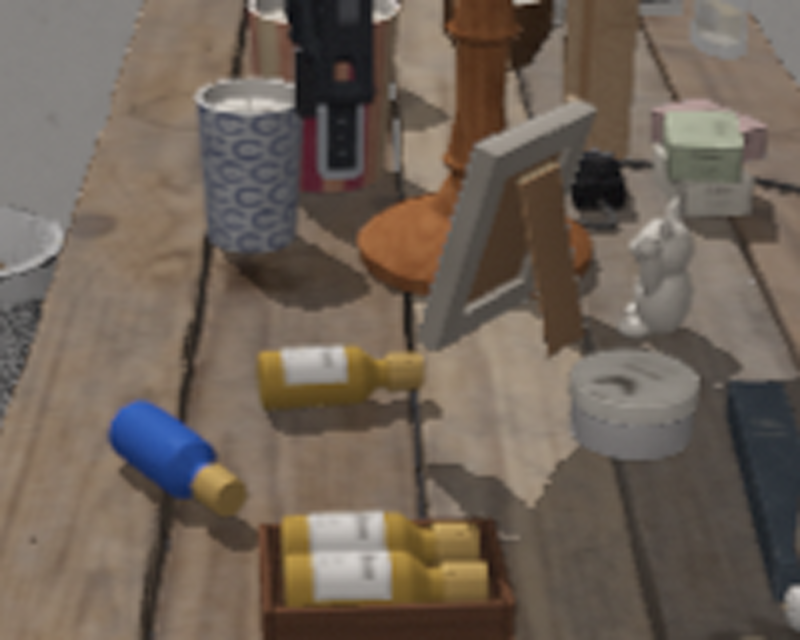

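The hand stands above the loose bottle, with the finger edge-on at side pixel (305,195) and the body centre at (298,244). I'll cross-check the two x positions from the side camera.

```bash
python3 - <<'E'
from h import *
np.set_printoptions(precision=4,suppress=True)
im=np.load('s1.npz');P=cloud(im);T=np.load('top0.npz')
for u,v in [(305,190),(300,185),(312,185),(286,244),(298,241),(311,241),(302,195),(308,194)]: print(u,v,P[v,u])
E=im['extrinsics'];o=E[:3,3]
def yplane(u,v,y):
    d=E[:3,:3]@np.array([(u-im['cx'])/im['fx'],(v-im['cy'])/im['fy'],1]);return o+d*(y-o[1])/d[1]
print(yplane(220+260/4,150+378/4,.181),yplane(220+424/4,150+371/4,.193),yplane(220+340/4,150+185/4,.146))
# body fit from side
q=P[236:254,284:314].reshape(-1,3);q=q[(q[:,2]>.008)&(q[:,2]<.036)&(q[:,1]>.13)];print(q.min(0),q.max(0),len(q))
# link height near shade
t=np.load('t1.npz');Q=cloud(t)
for u,v in [(212,270),(220,265),(230,240),(275,225),(262,230)]: print(Q[v,u])
print(ctrl.get_obs()['tool_pos'],ctrl.get_obs()['tool_rot'])
E
```

```text
305 190 [0.4937 0.1368 0.1593]
300 185 [0.4837 0.1413 0.168 ]
312 185 [0.5132 0.5145 0.036 ]
286 244 [0.4538 0.1675 0.0249]
298 241 [0.4793 0.1788 0.0268]
311 241 [0.5075 0.1805 0.0262]
302 195 [0.4857 0.5091 0.0084]
308 194 [0.4997 0.1411 0.1493]
[0.4511 0.181  0.0171] [0.5408 0.193  0.0161] [0.4938 0.146  0.1426]
[0.451  0.1633 0.0083] [0.512  0.1955 0.0328] 375
[0.4647 0.2304 0.4623]
[0.4711 0.2206 0.4568]
[0.5047 0.2077 0.4494]
[0.5234 0.1459 0.4516]
[0.5172 0.164  0.449 ]
[0.4843 0.1888 0.1067] [-3.1296 -0.2437  0.0077]
```

Side and top views agree on the bottle: base x 0.451, cap end 0.540. The wrist link is close to the shade rim at this height, so I descend now, and I'll move in toward the base and right when lifting.

>>> jog_arm --steps '[{"dx":0.02,"dy":-0.04,"dz":-0.5,"twist":0},{"dx":0.02,"dy":-0.04,"dz":-1.0,"twist":0},{"dx":0.02,"dy":-0.04,"dz":-1.4,"twist":0},{"dx":0.02,"dy":-0.04,"dz":-1.63,"twist":0},{"dx":0.02,"dy":-0.04,"dz":-1.63,"twist":0}]'

```text
t: 2.7
tool_pos: [0.4846, 0.1858, 0.0081]
tool_rot: [-3.13, -0.243, 0.011]
contact_force: [0.1, -0.2, 0.7]
opening: 0.0853
```

```bash
python3 - <<'E'
from h import *
shot('side','s2',(260,180,360,260),8)
o=ctrl.get_obs();print(o['tool_pos'],o['tool_rot'],o['contact_force'])
E
```

```text
[0.4856242  0.18611524 0.00924011] [-3.12975728 -0.2431206   0.00758615] [ 0.35676544 -0.32617119  0.07502902]
```

View pics/s2.png

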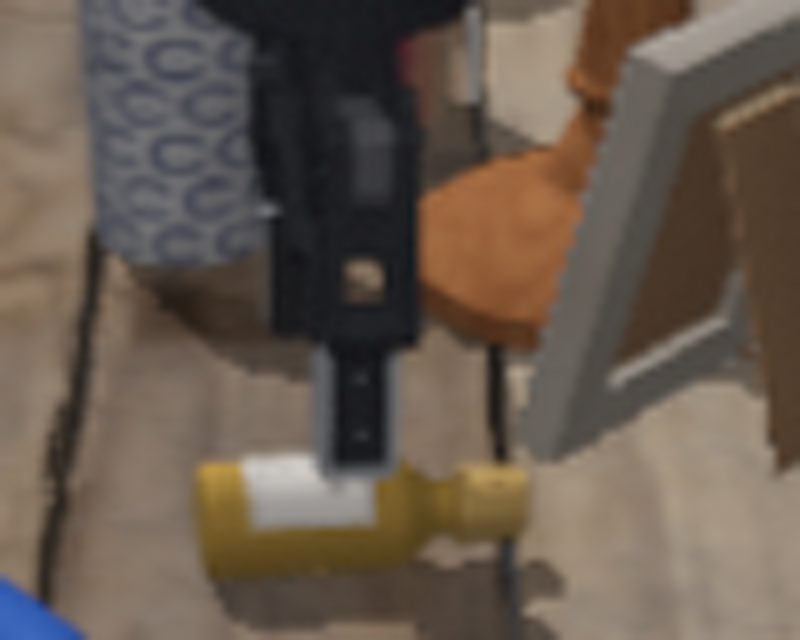

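```bash
python3 - <<'E'
from h import *
np.set_printoptions(precision=4,suppress=True)
im=np.load('s2.npz');P=cloud(im)
E=im['extrinsics'];o=E[:3,3]
def yplane(u,v,y):
    d=E[:3,:3]@np.array([(u-im['cx'])/im['fx'],(v-im['cy'])/im['fy'],1]);return o+d*(y-o[1])/d[1]
for y in(.135,.14): print(yplane(260+357/8,180+470/8,y))
for u,v in[(303,230),(305,235),(305,237),(307,232)]:print(P[v,u])
print(yplane(260+200/8,180+520/8,.175),yplane(260+418/8,180+500/8,.18))
E
```

```text
[0.4936 0.135  0.0533]
[0.4936 0.14   0.0509]
[0.4901 0.1304 0.0752]
[0.4943 0.1325 0.063 ]
[0.4943 0.1265 0.0613]
[0.4983 0.1312 0.0704]
[0.4513 0.175  0.0188] [0.5102 0.18   0.0228]
```

```bash
python3 - <<'E'
from h import *
np.set_printoptions(precision=3,suppress=True)
im=np.load('s2.npz');P=cloud(im)
for v in range(120,262,4): print(v,im['range_z'][v,305],P[v,305],P[v,299])
shot('side','s3',(200,60,400,260),3)
E
```

```text
120 0.9181949 [0.493 0.117 0.301] [0.482 0.12  0.301]
124 0.92433816 [0.493 0.12  0.294] [0.482 0.125 0.292]
128 0.93470174 [0.493 0.127 0.284] [0.482 0.126 0.285]
132 0.93687963 [0.493 0.126 0.277] [0.482 0.149 0.272]
136 0.9659949 [0.493 0.152 0.263] [0.482 0.148 0.264]
140 0.9677398 [0.493 0.15  0.256] [0.482 0.152 0.255]
144 0.973093 [0.493 0.152 0.248] [0.482 0.152 0.248]
148 0.97328436 [0.493 0.149 0.241] [0.482 0.147 0.241]
152 0.9785854 [0.493 0.151 0.232] [0.482 0.147 0.233]
156 0.97989637 [0.493 0.149 0.225] [0.482 0.151 0.224]
160 0.989228 [0.493 0.155 0.215] [0.482 0.152 0.216]
164 1.0017037 [0.493 0.163 0.204] [0.482 0.145 0.21 ]
168 0.98900306 [0.493 0.148 0.201] [0.482 0.148 0.201]
172 0.99112976 [0.493 0.146 0.193] [0.482 0.146 0.193]
176 0.9962582 [0.493 0.148 0.185] [0.482 0.145 0.185]
180 0.99601936 [0.494 0.144 0.178] [0.482 0.149 0.176]
184 1.004764 [0.494 0.149 0.168] [0.482 0.148 0.168]
188 1.0063847 [0.494 0.147 0.16 ] [0.482 0.153 0.157]
192 1.0127298 [0.494 0.15  0.15 ] [0.482 0.148 0.151]
196 0.9834341 [0.494 0.119 0.154] [0.482 0.148 0.142]
200 0.9869844 [
[... 161 characters left out ...]
0.494 0.113 0.122] [0.482 0.14  0.111]
216 1.2889737 [ 0.494  0.383 -0.001] [0.482 0.134 0.105]
220 0.9978788 [0.494 0.112 0.106] [0.482 0.129 0.098]
224 1.016716 [0.494 0.125 0.091] [0.482 0.136 0.086]
228 1.0288781 [0.494 0.133 0.079] [0.482 0.14  0.075]
232 1.0308496 [0.494 0.131 0.07 ] [0.482 0.138 0.067]
236 1.0316943 [0.494 0.128 0.063] [0.482 0.143 0.056]
240 1.0914546 [0.494 0.179 0.029] [0.481 0.18  0.029]
244 1.0864608 [0.494 0.171 0.024] [0.482 0.172 0.023]
248 1.0967267 [0.495 0.176 0.011] [0.482 0.166 0.016]
252 1.1054192 [ 0.495  0.18  -0.   ] [ 0.482  0.179 -0.   ]
256 1.0865616 [0.495 0.159 0.   ] [ 0.482  0.161 -0.   ]
260 1.0706601 [0.495 0.142 0.   ] [ 0.482  0.146 -0.002]
```

View pics/s3.png

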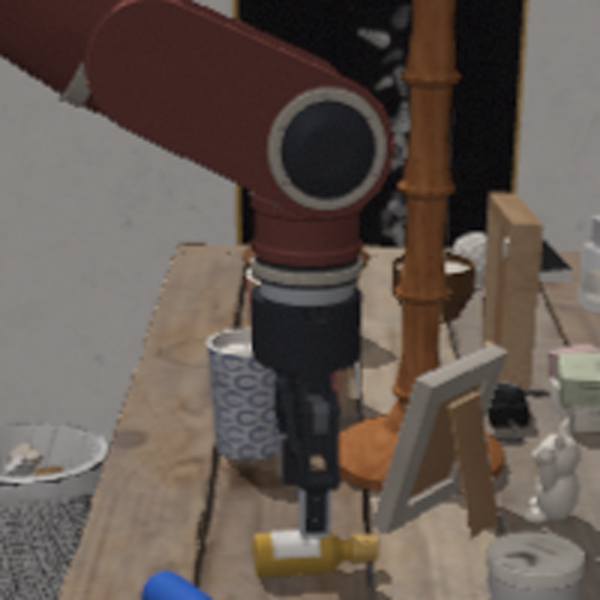

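The side view disagrees with the reported pose: the finger ends look about 55 mm high, while the TCP reads 9 mm. Closing here is safe in both cases, since it either grips or shuts above the bottle, and it will settle the question.

>>> jog_arm --steps '[{"dx":0,"dy":0,"dz":0,"twist":0},{"dx":0,"dy":0,"dz":0,"twist":0},{"dx":0,"dy":0,"dz":0,"twist":0}]' --gripper 130 --newtons 20

```text
t: 3.18
tool_pos: [0.4866, 0.1864, 0.0104]
tool_rot: [-3.129, -0.243, 0.004]
contact_force: [0.6, -0.0, 0.1]
opening: 0.0418
```

```bash
python3 - <<'E'
from h import *
shot('side','s4',(260,180,360,260),8)
o=ctrl.get_obs();print(o['t'],o['tool_pos'],o['tool_rot'],o['contact_force'],o['opening'])
E
```

```text
3.225 [0.48643484 0.18640239 0.01023743] [-3.12945762 -0.24343665  0.0045234 ] [-0.65663026 -0.12807621 -0.48902813] 0.042083535954849906
```

View pics/s4.png

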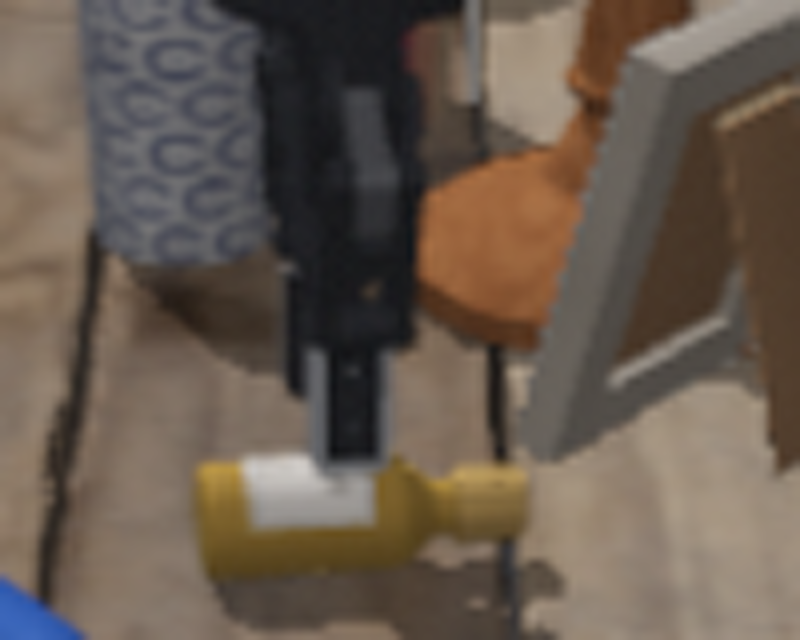

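>>> jog_arm --steps '[{"dx":0,"dy":0,"dz":0,"twist":0},{"dx":0,"dy":0,"dz":0,"twist":0},{"dx":0,"dy":0,"dz":0,"twist":0}]' --gripper 185

```text
t: 3.6
tool_pos: [0.4864, 0.1864, 0.0102]
tool_rot: [-3.129, -0.243, 0.005]
contact_force: [-0.2, 0.3, 0.0]
opening: 0.0236
```

```bash
python3 - <<'E'
from h import *
np.set_printoptions(precision=4,suppress=True)
im=shot('side','s5',(260,180,360,260),8);P=cloud(im)
for v in range(226,246,2): print(v,P[v,303],P[v,305])
o=ctrl.get_obs();print(o['t'],o['tool_pos'],o['tool_rot'],o['contact_force'],o['opening'])
E
```

```text
226 [0.49   0.1625 0.0697] [0.4942 0.1632 0.0695]
228 [0.49   0.1597 0.0664] [0.4942 0.1615 0.0656]
230 [0.4901 0.1618 0.0608] [0.4943 0.1595 0.0619]
232 [0.4901 0.1626 0.0559] [0.4943 0.1603 0.0569]
234 [0.4901 0.1599 0.0524] [0.4943 0.1628 0.0511]
236 [0.4901 0.1667 0.0446] [0.4944 0.1639 0.0459]
238 [0.4901 0.168  0.0392] [0.4944 0.1815 0.0328]
240 [0.4901 0.1805 0.0285] [0.4944 0.1795 0.029 ]
242 [0.4902 0.1739 0.0269] [0.4945 0.1769 0.0254]
244 [0.4902 0.1731 0.0224] [0.4945 0.17   0.024 ]
3.65 [0.4864 0.1864 0.0102] [-3.1295 -0.2434  0.0046] [-0.2472  0.4952  0.4335] 0.02341939463531594
```

View pics/s5.png

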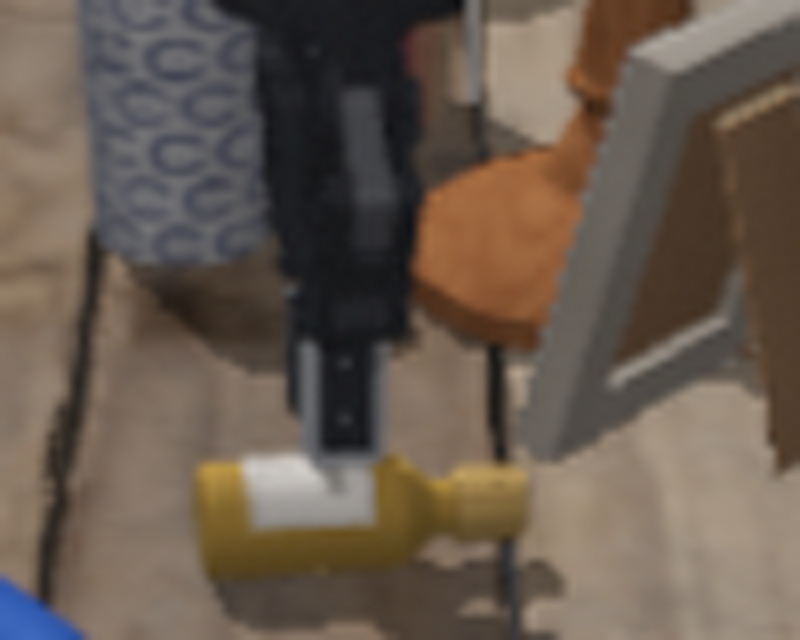

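Confirmed: the fingers shut to 23 mm with nothing between them. The real tips are about 30 mm higher than reported, while x and y agree with the picture. I'll open, descend 30 mm further, partly close and look again.

>>> jog_arm --steps '[{"dx":0,"dy":0,"dz":0,"twist":0},{"dx":0,"dy":0,"dz":0,"twist":0},{"dx":0,"dy":0,"dz":0,"twist":0},{"dx":0,"dy":0,"dz":0,"twist":0},{"dx":0,"dy":0,"dz":0,"twist":0}]' --gripper 0

```text
t: 4.28
tool_pos: [0.4864, 0.1864, 0.0102]
tool_rot: [-3.129, -0.243, 0.005]
contact_force: [-0.4, 0.3, -0.4]
opening: 0.0855
```

>>> jog_arm --steps '[{"dx":-0.01,"dy":0,"dz":-0.15,"twist":0},{"dx":-0.01,"dy":0,"dz":-0.3,"twist":0},{"dx":-0.01,"dy":0,"dz":-0.42,"twist":0},{"dx":-0.01,"dy":0,"dz":-0.48,"twist":0},{"dx":-0.01,"dy":0,"dz":-0.48,"twist":0}]'

```text
t: 4.9
tool_pos: [0.4855, 0.1863, -0.0191]
tool_rot: [-3.13, -0.243, 0.006]
contact_force: [0.0, 0.7, 0.1]
opening: 0.0857
```

>>> jog_arm --steps '[{"dx":0,"dy":0,"dz":0,"twist":0},{"dx":0,"dy":0,"dz":0,"twist":0},{"dx":0,"dy":0,"dz":0,"twist":0}]' --gripper 130

```text
t: 5.28
tool_pos: [0.4857, 0.1864, -0.0188]
tool_rot: [-3.13, -0.243, 0.005]
contact_force: [0.4, 0.3, 0.4]
opening: 0.0417
```

```bash
python3 - <<'E'
from h import *
np.set_printoptions(precision=4,suppress=True)
im=shot('side','s6',(260,180,360,260),8);P=cloud(im)
for v in range(232,256,1): print(v,P[v,303],P[v,305])
o=ctrl.get_obs();print(o['t'],o['tool_pos'],o['tool_rot'],o['contact_force'],o['opening'])
E
```

```text
232 [0.4902 0.1337 0.0692] [0.4943 0.1401 0.0663]
233 [0.4902 0.1365 0.0656] [0.4943 0.1346 0.0666]
234 [0.4902 0.1335 0.0648] [0.4943 0.1308 0.0661]
235 [0.4902 0.1331 0.0627] [0.4943 0.131  0.0637]
236 [0.4902 0.1333 0.0604] [0.4943 0.1341 0.06  ]
237 [0.4902 0.1518 0.0493] [0.4943 0.1491 0.0506]
238 [0.4902 0.1517 0.047 ] [0.4944 0.153  0.0464]
239 [0.4902 0.1528 0.0441] [0.4944 0.1543 0.0435]
240 [0.4902 0.1543 0.0411] [0.4944 0.1493 0.0435]
241 [0.4902 0.1534 0.0392] [0.4944 0.1512 0.0403]
242 [0.4902 0.1514 0.0378] [0.4944 0.1531 0.037 ]
243 [0.4902 0.1513 0.0355] [0.4944 0.1512 0.0356]
244 [0.4902 0.1488 0.0344] [0.4945 0.1525 0.0326]
245 [0.4903 0.149  0.0319] [0.4945 0.1519 0.0305]
246 [0.4902 0.1575 0.0254] [0.4945 0.1539 0.0272]
247 [0.4903 0.1573 0.0231] [0.4945 0.1527 0.0254]
248 [0.4903 0.151  0.0239] [0.4945 0.1503 0.0242]
249 [0.4903 0.1522 0.0209] [0.4945 0.1552 0.0194]
250 [0.4903 0.1608 0.0141] [0.4946 0.1602 0.0145]
251 [0.4903 0.1579 0.0132] [0.4946 0.1607 0.0118]
252 [ 0.4902  0.1838 -0.0024] [ 0.4946  0.1824 -0.0017]
253 [ 0.4903  0.1775 -0.0017] [ 0.4946  0.1758 -0.0008]
254 [ 0.4903  0.1709 -0.0007] [ 0.4946  0.1702 -0.0003]
255 [ 0.4903  0.1649 -0.    ] [0.4946 0.1642 0.0003]
5.325 [ 0.4857  0.1863 -0.0189] [-3.1295 -0.2434  0.0053] [0.3103 1.3377 0.0168] 0.04200380678364681
```

View pics/s6.png

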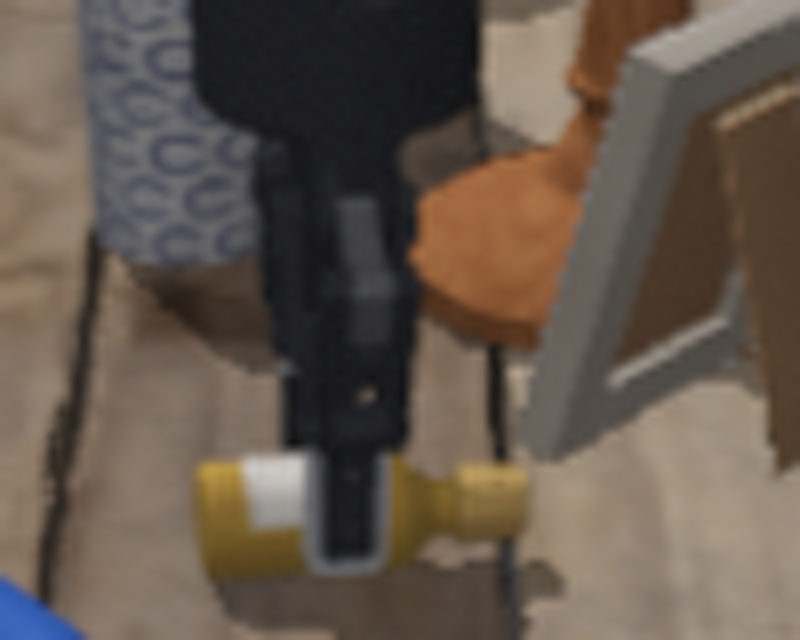

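The fingers now straddle the body, with tips about 12 mm high. They need about 3 mm more, then close.

>>> jog_arm --steps '[{"dx":0,"dy":0,"dz":-0.05,"twist":0},{"dx":0,"dy":0,"dz":-0.05,"twist":0}]'

```text
t: 5.58
tool_pos: [0.4854, 0.1863, -0.0222]
tool_rot: [-3.13, -0.243, 0.006]
contact_force: [-0.1, 0.5, 0.1]
opening: 0.0417
```

>>> jog_arm --steps '[{"dx":0,"dy":0,"dz":0,"twist":0},{"dx":0,"dy":0,"dz":0,"twist":0},{"dx":0,"dy":0,"dz":0,"twist":0},{"dx":0,"dy":0,"dz":0,"twist":0}]' --gripper 190 --newtons 25

```text
t: 6.08
tool_pos: [0.4854, 0.1863, -0.0221]
tool_rot: [-3.13, -0.243, 0.006]
contact_force: [-0.5, 1.0, 1.0]
opening: 0.0312
```

```bash
python3 - <<'E'
from h import *
np.set_printoptions(precision=4,suppress=True)
im=shot('side','s7',(260,180,360,260),8);P=cloud(im)
o=ctrl.get_obs();print(o['t'],o['tool_pos'],o['tool_rot'],o['contact_force'],o['opening'])
E
```

```text
6.125 [ 0.4854  0.1863 -0.0221] [-3.1296 -0.2434  0.0062] [-0.4155  0.4731  3.0231] 0.0312612915510491
```

View pics/s7.png

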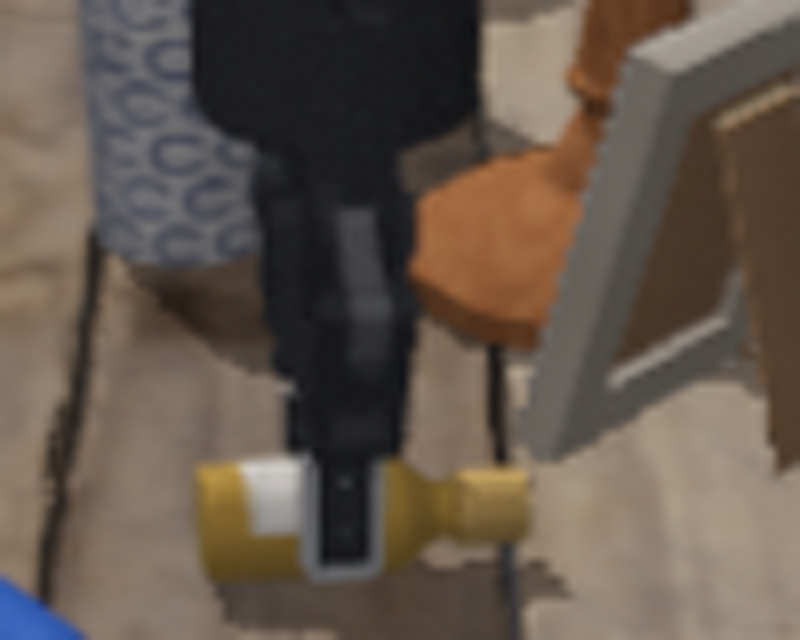

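Gripped at 31 mm opening, and the picture shows tips just above the table. A short lift first, to check the hold.

>>> jog_arm --steps '[{"dx":0,"dy":0,"dz":0.1,"twist":0},{"dx":0,"dy":0,"dz":0.3,"twist":0},{"dx":0,"dy":0,"dz":0.6,"twist":0},{"dx":0,"dy":0,"dz":0.9,"twist":0},{"dx":0,"dy":-0.1,"dz":1.15,"twist":0}]'

```text
t: 6.75
tool_pos: [0.4862, 0.1805, 0.049]
tool_rot: [-3.129, -0.244, 0.003]
contact_force: [0.4, -0.5, -0.3]
opening: 0.0315
```

```bash
python3 - <<'E'
from h import *
im=shot('side','s8',(220,150,420,310),4)
o=ctrl.get_obs();print(o['t'],o['tool_pos'],o['tool_rot'],o['contact_force'],o['opening'])
E
```

```text
6.8 [0.48756001 0.18004576 0.05093888] [-3.12943253e+00 -2.43512845e-01 -1.86372933e-03] [1.4392556  0.25201332 0.50851093] 0.031094868151007166
```

View pics/s8.png

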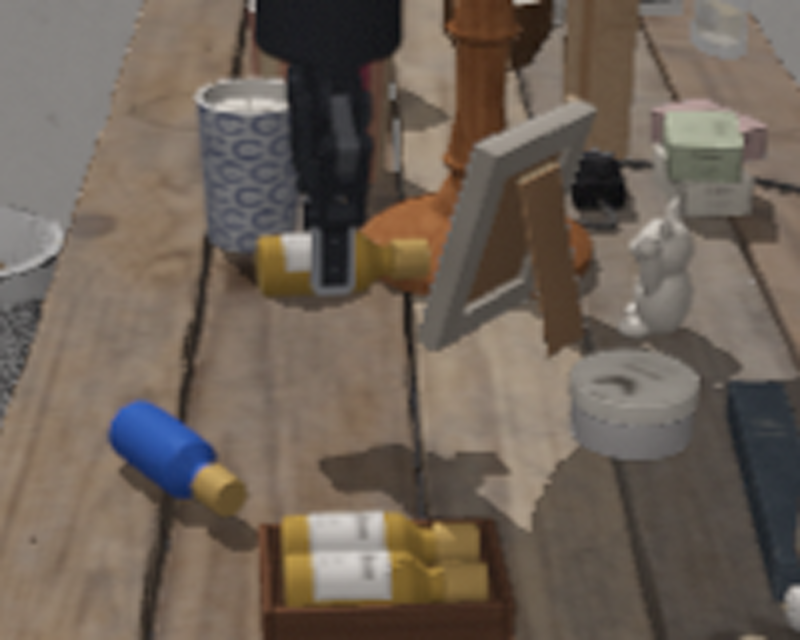

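The bottle is held level. Moving over the groove.

>>> jog_arm --steps '[{"dx":0.0,"dy":-0.5,"dz":0,"twist":0},{"dx":0.05,"dy":-1.2,"dz":0,"twist":-0.15},{"dx":0.12,"dy":-2.0,"dz":0,"twist":-0.3},{"dx":0.2,"dy":-2.8,"dz":0,"twist":-0.45},{"dx":0.26,"dy":-3.35,"dz":0,"twist":-0.57}]'

```text
t: 7.42
tool_pos: [0.5031, -0.0231, 0.0513]
tool_rot: [-3.138, -0.084, -0.003]
contact_force: [-0.2, 0.1, -0.7]
opening: 0.0311
```

>>> jog_arm --steps '[{"dx":0,"dy":0,"dz":0,"twist":0},{"dx":0,"dy":0,"dz":0,"twist":0}]'

```text
t: 7.68
tool_pos: [0.5029, -0.0229, 0.0513]
tool_rot: [-3.138, -0.084, -0.003]
contact_force: [0.6, 0.5, -0.5]
opening: 0.0315
```

```bash
python3 - <<'E'
from h import *
im=shot('side','s9',(250,180,390,330),4);shot('top','t9',(330,190,430,290),5)
o=ctrl.get_obs();print(o['t'],o['tool_pos'],o['tool_rot'],o['contact_force'],o['opening'])
E
```

```text
7.775 [ 0.50288179 -0.02223892  0.05119686] [-3.13779172e+00 -8.58867416e-02 -2.39300010e-03] [ 0.62535765  0.68048848 -0.43368162] 0.031083203630200316
```

View pics/s9.png

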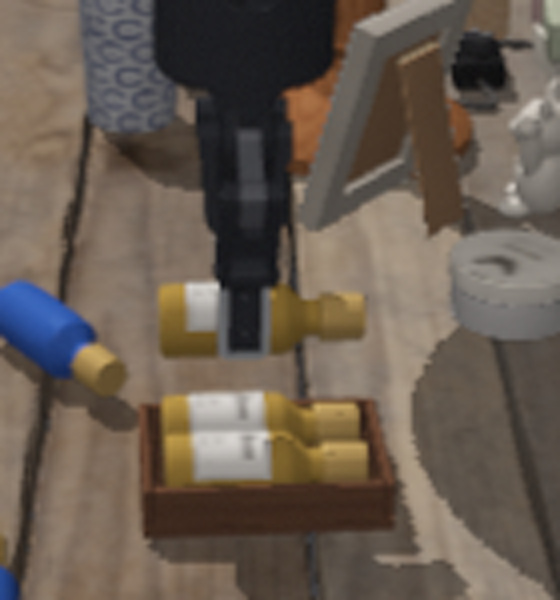

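View pics/t9.png

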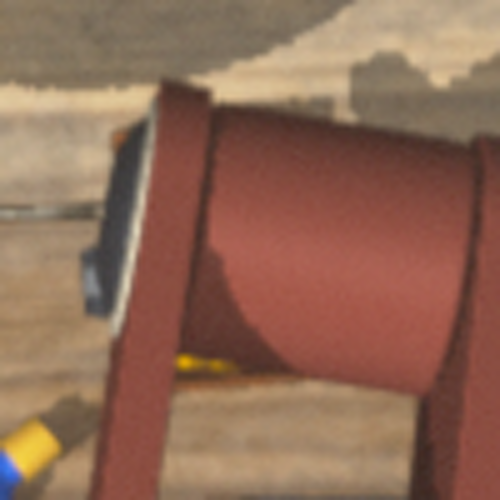

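The held bottle sits over the tray, spanning side pixels about 290 to 341, with ends matching the lower bottles. I'll measure its axis.

```bash
python3 - <<'E'
from h import *
np.set_printoptions(precision=4,suppress=True)
im=np.load('s9.npz');P=cloud(im);E=im['extrinsics'];o=E[:3,3]
def yp(u,v,y):
    d=E[:3,:3]@np.array([(250+u/4-im['cx'])/im['fx'],(180+v/4-im['cy'])/im['fy'],1]);return o+d*(y-o[1])/d[1]
print('held',yp(160,318,-.023),yp(364,315,-.018))
print('L',yp(163,412,-.006),yp(360,418,.001)); print('R',yp(165,462,-.039),yp(367,463,-.034))
# held body surface fit: 3D cylinder, r=16
def fit(box,zlo,zhi,ylo,yhi,c0):
    p=P[box[1]:box[3],box[0]:box[2]].reshape(-1,3)
    q=p[(p[:,2]>zlo)&(p[:,2]<zhi)&(p[:,1]>ylo)&(p[:,1]<yhi)]
    def f(x):
        a=np.array([1,x[2],x[3]]);a/=np.linalg.norm(a);w=q-np.array([.5,x[0],x[1]])
        return np.linalg.norm(np.cross(w,a),axis=1)-.016
    r=least_squares(f,c0+[.05,0],loss='soft_l1',f_scale=.002);return len(q),r.x,np.sqrt(np.mean(r.fun**2))
print(fit((291,251,304,268),.06,.11,-.045,.0,[-.02,.085]))
print(fit((317,251,323,268),.06,.11,-.045,.0,[-.02,.085]))
p=P[251:269,291:325].reshape(-1,3);
print(fit((292,289,319,301),.012,.04,-.056,-.03,[-.037,.021]))
print(fit((291,279,318,286),.012,.04,-.02,.015,[-.003,.021]))
E
```

```text
held [ 0.4681 -0.023   0.0885] [ 0.558  -0.018   0.0878]
L [ 0.4687 -0.006   0.0308] [0.5597 0.001  0.0238]
R [ 0.4704 -0.039   0.0246] [ 0.5608 -0.034   0.0212]
(219, array([-0.0245,  0.089 ,  0.032 ,  0.0072]), np.float64(0.0013056281900056305))
(86, array([-0.0299,  0.0913,  0.4182, -0.1469]), np.float64(0.0016026784427068403))
(320, array([-0.0373,  0.021 ,  0.0613,  0.0233]), np.float64(0.001385968814812649))
(185, array([-0.0039,  0.0206,  0.071 ,  0.0065]), np.float64(0.0013186306772352612))
```

Held axis is at y about -0.023 and z 0.089, as expected. The groove centre is at y -0.0206, so I correct 2 mm and lower to about 5 mm above.

>>> jog_arm --steps '[{"dx":0.02,"dy":0.03,"dz":-0.15,"twist":0},{"dx":0.02,"dy":0.03,"dz":-0.35,"twist":0},{"dx":0.02,"dy":0.03,"dz":-0.5,"twist":0},{"dx":0.02,"dy":0.03,"dz":-0.58,"twist":0},{"dx":0.02,"dy":0.03,"dz":-0.6,"twist":0}]'

```text
t: 8.4
tool_pos: [0.5037, -0.0204, 0.0146]
tool_rot: [-3.138, -0.086, -0.001]
contact_force: [0.5, 0.7, 0.3]
opening: 0.0308
```

>>> jog_arm --steps '[{"dx":0,"dy":0,"dz":0,"twist":0},{"dx":0,"dy":0,"dz":0,"twist":0}]'

```text
t: 8.65
tool_pos: [0.504, -0.0205, 0.015]
tool_rot: [-3.138, -0.086, -0.002]
contact_force: [0.3, -0.4, -0.6]
opening: 0.0308
```

```bash
python3 - <<'E'
from h import *
im=shot('side','s10',(270,220,370,310),7)
o=ctrl.get_obs();print(o['t'],o['tool_pos'],o['tool_rot'],o['contact_force'],o['opening'])
E
```

```text
8.7 [ 0.50404054 -0.02046842  0.01497074] [-3.13773783e+00 -8.57932739e-02 -1.92846528e-03] [ 0.01261988 -0.51045768 -0.43926748] 0.031070852457373704
```

View pics/s10.png

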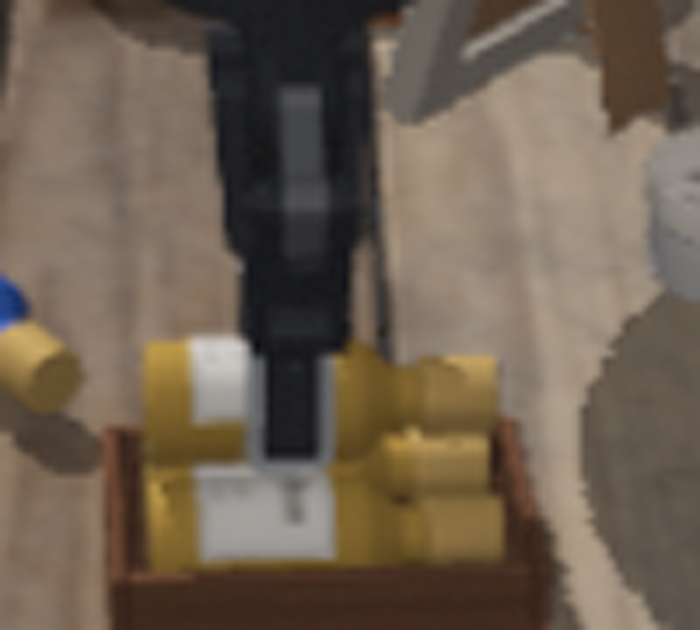

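>>> jog_arm --steps '[{"dx":0,"dy":0,"dz":-0.03,"twist":0},{"dx":0,"dy":0,"dz":-0.05,"twist":0},{"dx":0,"dy":0,"dz":-0.07,"twist":0},{"dx":0,"dy":0,"dz":-0.07,"twist":0}]'

```text
t: 9.2
tool_pos: [0.5041, -0.0204, 0.011]
tool_rot: [-3.138, -0.086, -0.002]
contact_force: [-1.1, -0.1, 1.6]
opening: 0.031
```

>>> jog_arm --steps '[{"dx":0,"dy":0,"dz":-0.015,"twist":0},{"dx":0,"dy":0,"dz":-0.015,"twist":0}]'

```text
t: 9.45
tool_pos: [0.5042, -0.0202, 0.0108]
tool_rot: [-3.137, -0.086, -0.001]
contact_force: [-3.0, 2.2, 6.2]
opening: 0.0307
```

```bash
python3 - <<'E'
from h import *
im=shot('side','s11',(270,220,370,310),7)
o=ctrl.get_obs();print(o['t'],o['tool_pos'],o['tool_rot'],o['contact_force'],o['wrist_torque'],o['opening'])
E
```

```text
9.5 [ 0.50413937 -0.02018392  0.01078989] [-3.13712979e+00 -8.57640851e-02 -1.18981934e-03] [-3.15320884  1.38210482  4.79243739] [ 0.17593117  0.58573919 -0.00156093] 0.030996106276592546
```

View pics/s11.png

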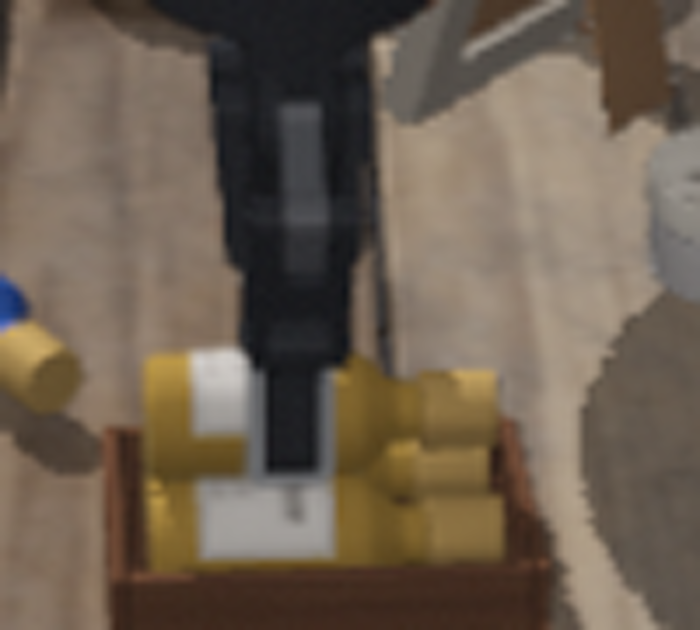

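Contact: 5 N upward with the axis at about 49 mm, which matches seating in the groove. Opening slowly.

>>> jog_arm --steps '[{"dx":0,"dy":0,"dz":0,"twist":0},{"dx":0,"dy":0,"dz":0,"twist":0},{"dx":0,"dy":0,"dz":0,"twist":0}]' --gripper 152 --newtons 20

```text
t: 9.88
tool_pos: [0.5041, -0.0203, 0.0106]
tool_rot: [-3.137, -0.086, -0.001]
contact_force: [0.2, 0.4, -0.7]
opening: 0.0343
```

```bash
python3 - <<'E'
from h import *
im=shot('side','s12',(270,220,370,310),7)
o=ctrl.get_obs();print(o['t'],o['tool_pos'],o['tool_rot'],o['contact_force'],o['wrist_torque'],o['opening'])
E
```

```text
9.925 [ 0.50403667 -0.0202293   0.01059235] [-3.13715025e+00 -8.56145719e-02 -8.83917761e-04] [-0.43027966 -0.44035434 -0.46020472] [-0.02868603 -0.01863974 -0.04787646] 0.034664266952171084
```

View pics/s12.png

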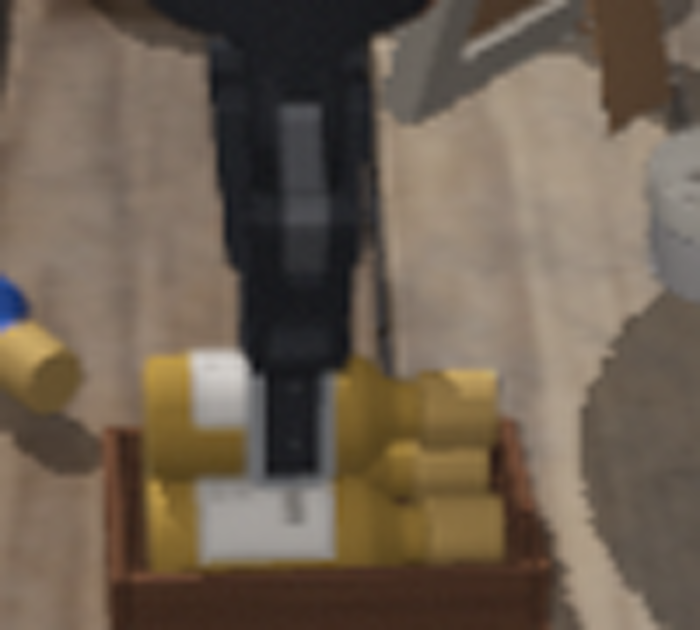

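The bottle rests in the groove and the force is back to zero. Opening a bit more, then going straight up gently.

>>> jog_arm --steps '[{"dx":0,"dy":0,"dz":0,"twist":0},{"dx":0,"dy":0,"dz":0,"twist":0},{"dx":0,"dy":0,"dz":0,"twist":0}]' --gripper 120

```text
t: 10.3
tool_pos: [0.5041, -0.0203, 0.0106]
tool_rot: [-3.137, -0.086, -0.001]
contact_force: [-0.3, 0.2, 0.2]
opening: 0.0453
```

>>> jog_arm --steps '[{"dx":0,"dy":0,"dz":0.1,"twist":0},{"dx":0,"dy":0,"dz":0.25,"twist":0},{"dx":0,"dy":0,"dz":0.45,"twist":0},{"dx":0,"dy":0,"dz":0.7,"twist":0},{"dx":0,"dy":0,"dz":1.0,"twist":0}]'

```text
t: 10.92
tool_pos: [0.5041, -0.0202, 0.072]
tool_rot: [-3.137, -0.086, -0.002]
contact_force: [0.5, 0.4, -0.2]
opening: 0.0453
```

>>> jog_arm --steps '[{"dx":-0.2,"dy":-0.5,"dz":0.6,"twist":0},{"dx":-0.5,"dy":-1.2,"dz":1.2,"twist":0},{"dx":-1.0,"dy":-2.0,"dz":1.5,"twist":0},{"dx":-1.5,"dy":-2.8,"dz":1.5,"twist":0},{"dx":-1.8,"dy":-3.4,"dz":1.5,"twist":0}]'

```text
t: 11.55
tool_pos: [0.3953, -0.2261, 0.1639]
tool_rot: [-3.139, -0.084, -0.005]
contact_force: [0.5, 0.2, -1.1]
opening: 0.0456
```

```bash
python3 - <<'E'
from h import *
shot('side','s13',(220,190,420,350),4);shot('top','t13',(330,190,490,290),5)
o=ctrl.get_obs();print(o['t'],o['tool_pos'],o['contact_force'],o['opening'])
E
```

```text
11.65 [ 0.39491433 -0.22707706  0.16346949] [0.21731776 0.88550601 1.09837924] 0.044855989335925675
```

View pics/s13.png

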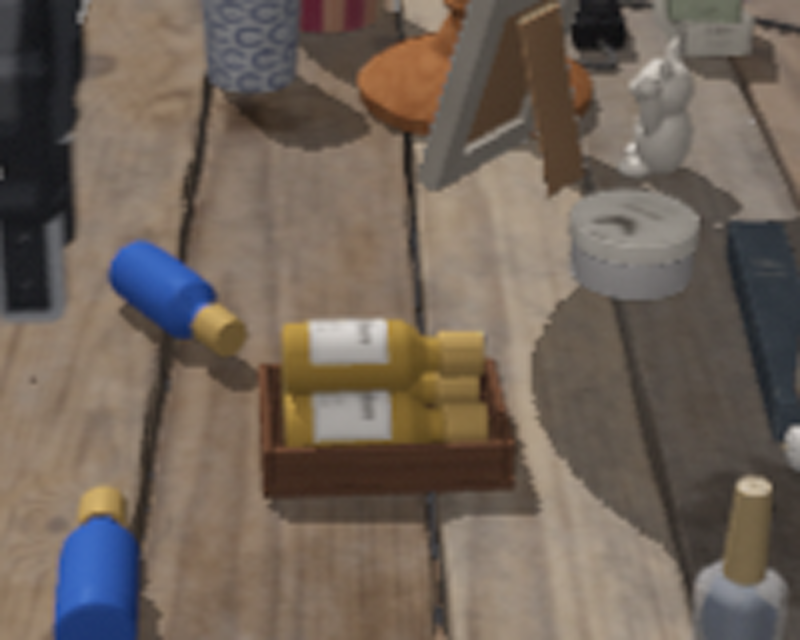

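View pics/t13.png

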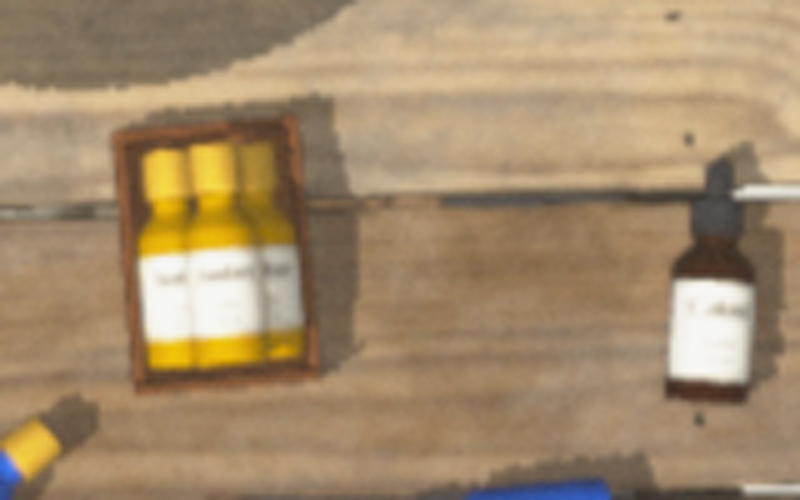

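The pyramid stands: the third bottle is on top at top-view pixel (373,240), cap the same way as the others, with the dropper at (472,250) unmoved. One numeric check comes before handing in.

```bash
python3 - <<'E'
from h import *
np.set_printoptions(precision=4,suppress=True)
im=np.load('t13.npz');P=cloud(im)
p=P[210:272,350:396].reshape(-1,3); q=p[(p[:,2]>.055)&(p[:,2]<.07)]
c=q.mean(0);b=q
print(len(q),c,np.percentile(p[:,2],99))
bb=P[240:262,355:392].reshape(-1,3);bb=bb[(bb[:,2]>.05)&(bb[:,2]<.075)]
print(cyl(bb,.05,.016,.048))
for (u,v) in [(228,367),(212,143)]: print(ray(im,330+u/5,190+v/5,.048))
o=ctrl.get_obs();print(o['t'],o['contact_force']);print(ctrl.finish_job())
E
```

```text
493 [ 0.5073 -0.0201  0.0609] 0.06710529269470852
(array([ 0.4931, -0.0205]), array([-0.0006,  0.0618,  0.0483]))
[ 0.4667 -0.0215  0.048 ]
[ 0.5587 -0.0176  0.048 ]
11.65 [0.2173 0.8855 1.0984]
the job is handed in; nothing more can be done
None
```

The third oil bottle is lying in the groove on top of the two lower bottles, cap pointing the same way as theirs, and released. I handed the job in at about t = 11.7 s; no verdict is reported.

**Last checks**

| Check | Measured | Groove |
|---|---|---|
| Axis height | 48.3 mm | 48 mm |
| Across (y) | −0.021 m | about −0.0206 m |
| Along (x), bottle middle | about 0.502 to 0.504 m | about 0.503 m |
| Direction | 0.06 rad | about 0.055 rad |

- **Arm:** the wrist force was near zero after release, and the hand was clear of everything.
- **Lower bottles:** both still lie in the tray in the last pictures.
- **Bystanders:** the dropper and polish bottle look undisturbed. The big white round tin at the table's right edge was outside my final crops, so I did not re-check it; the arm never went near it.

**One disagreement:** the reported TCP height was about 30 mm lower than the real fingertips. The side camera showed this, and an empty test closing at the first grasp height confirmed it. I set the heights of the grasp and the placing from the camera and the contact force, and the x and y readings agreed with the pictures.

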